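# Clip the tube carrier onto the shaker

### The arm

A 6-joint arm with a two-finger parallel gripper is mounted at the origin on a cart in front of the work surface, level with it; the furniture and walls round the work are solid. World frame = base frame: x ahead of the robot, y to its left, z up, the work surface at z = 0. Lengths are in m, angles in rad, forces in N, time in s.
With the tool pointing down it reaches from about 0.225 to 0.875 m from the base axis. Payload 3.4 kg.
Tool frame: the origin (TCP) lies midway between the tips of the shut fingers; the grasp point (between the pads) lies 19 mm behind it (pinch_z is the distance from the TCP to the grasp point, in m); z points along the fingers, y is the line along which they close (so a half turn about z gives the same grasp; the last joint's range is limited). The gripper opens to 85 mm and grips with 20 to 120 N. Pads are 22 mm wide; open, the fingers measure 114 mm over their backs; the gripper's body (76 mm by 85 mm) begins 54 mm behind the grasp point. The pads swing forward as they close: fully open they stand 13 mm farther back than shut.
Start: joints at [1.118, 0.276, 1.505, -0, 1.361, -0.121], TCP at [0.187, 0.544, 0.231] pointing down, gripper open.
Joint ranges: [-2.89, 2.89], [-0.75, 2.08], [0.22, 2.7], [-1.18, 4.32], [0.11, 2.71], [-2.7, 2.7]. Speed limits (rad/s): [2.57, 2.57, 3.14, 3.14, 3.14, 3.14].

### API

Orientations are given as [roll, pitch, yaw] about the fixed x, y, z axes, in that order (R = Rz(yaw) Ry(pitch) Rx(roll)).
In Python, from plant import * gives the robot as it stands. The module is installed in compiled form; this text tells all that it offers. Calls block until the motion is done:
- move_pose(position, orientation): joint-space move of the TCP to a pose.
- move_l(position, rot=None, max_speed=0.15, force_limit=None): straight line of the TCP; rot=None keeps the orientation; max_speed is the mean speed in m/s. With force_limit (N) it stops when the force on the tool has changed by that much, and returns True; else False.
- move_joints(angles): joint-space move.
- gripper_to(opening, grasp_force=None): finger opening in m; grasp_force is the grip in N (None keeps the last); returns when the fingers have stopped.
- pause(seconds).
- ik(position, orientation): joint angles nearest the present ones, or None.
- state(): the state.
- capture(name): name is "scene" or "side" or "wrist"; returns the picture (480x640x3 uint8, red, green, blue); there is no depth.
- get_calibration(name): a dict with "vfov" (degrees; the focal length in pixels is half the picture's height over the tangent of half this angle, whatever the lens; pixels are square), "cx", "cy" (the principal point, pixels), "extrinsics" (4x4, takes a point from camera to world coordinates). Camera axes: x right, y up, looking along -z (the intrinsics and any distortion apply to the point x, -y, -z); pixel columns grow to the right and rows downward; lengths in m; the calibration is good to about 2 mm. A picture is of the moment at which its call begins: read the wrist's pose just before it. get_calibration takes no time and is no camera call; for the wrist camera it gives the pose at the moment of the call.
A pose or a line that the arm cannot do raises IKError and nothing moves.
- finish_job(): hands the job in; it is judged then, once.
The state is a dict: "clock": time; "q": joint angles; "qvel": joint speeds; "effort": joint torques, N m; "position": TCP position; "ee_rot": TCP orientation; "contact_force": force on the tool from outside, world axes, zero at the start; "moment": the same for the moment, N m; "grip_width": finger opening in m; "finger_force": force on a finger pad.
Only numpy, scipy, OpenCV 4.12 (cv2) and the standard library are available. Lean on these libraries where they do the work, as an engineer would, in place of code of your own. Each camera call takes 0.05 s, during which the arm holds its last target. There are 200 camera calls.

### The job

Load the tube carrier onto the shaker: pick it up (it has a grip rib) and with its front edge held up hook the tongue under the retaining lip at the back of the platform until it meets the stop, then rotate the front edge down and press it until the sprung catch snaps over it and the carrier lies flat. Do it gently, feeling for contact: the carrier must never be rammed or forced against the shaker. Let go at the end and leave the other things on the bench where they are.

Things in the scene. Friction and masses are not known exactly. Their poses are not given: they have to be found in the camera images.
- shaker: Small white reciprocating shaker fixed on the bench, housing 234 x 146 mm (x, y). Origin: centre of its underside; x points away from its control panel. On top an aluminium platform, floor 70 mm above the bench. It slides along the shaker's x and stands locked where it last stopped, up to 20 mm either way of its middle position: this offset is NOT measured, it must be felt or seen.
- seat_mid (a point): Reference point of the shaker (not the platform) at its x = y = 0, at the height of the platform's floor. The seat's parts are given from here for the platform in its middle position. Seat 139 mm long, 90 mm wide: rear stop face at x = +70, front wall (two blocks 9 mm high) at x = -69; side guides at y = +-45 from x = -20 to +50, straight 8 mm up, then flared out to 18 mm high.
- lip_mid (a point): Where the front lower edge of the retaining lip is when the platform stands in the middle: 61 mm along x from seat_mid, 9 mm above the floor. The lip, aluminium, 104 mm wide, 6 mm thick, overhangs the floor by 9 mm in front of the rear stop (+70 mm). The tongue enters under it at tilts up to about 0.35 rad.
- catch (a joint): Sprung dark steel nose, 30 mm wide, in the middle of the front wall: metres pushed back (to -x), 0 at rest, at most 0.010. Tip at rest x = -62 mm from seat_mid (platform in the middle), 13.5 mm over the floor, 4 mm over the seated front edge. Upper face slopes 60 degrees: the carrier pressed down pushes it back 5 mm, then it snaps out. Spring 2.5 N + 200 N/m; takes about 4 to 9 N down on the rib.
- carrier: Flat grey tube carrier, 136 x 84 mm (x, y), about 0.22 kg, loose on the bench. Origin: middle of length and width, on the underside; z up. Body 10 mm thick from x = -68 to +52 mm; the rest to x = +68 is the tongue, 5 mm thick, flush with the underside, full width. Across it at x = -12 mm stands a grip rib 14 mm thick (x), 50 mm long (y), its top 42 mm above the underside.
- carrier_tongue (a point): Middle of the lower edge of the carrier's tongue end, at x = +68 mm, on the underside.
- carrier_front (a point): Middle of the lower edge of the carrier's other, thick end (front edge), at x = -68 mm, on the underside.
- carrier_grip (a point): Point inside the grip rib, 32 mm above the underside; a good place for the middle of the finger pads, closing along the carrier's x.
- beaker: Glass beaker, 53 mm across, 66 mm high, standing loose on the bench; a bystander. Origin: centre of its underside.
- timer: Small flat white timer, 70 x 64 x 16 mm, lying loose; a bystander. Origin: centre of its underside.
- coverslip_box: Small white and blue carton, 34 x 53 x 22 mm, loose; a bystander. Origin: centre of its underside.
- brown_bottle: Brown bottle, 62 mm across, 120 mm high, loose, standing beside the shaker; a bystander. Origin: centre of its underside.
There are look-alikes about, which are no part of the job. Leave any pink look-alike of the carrier alone.

How it is judged:
By the outcome, as a careful person would: the job done as asked, in the order asked, and still so for the second after the job is handed in, with the robot touching nothing.
It also fails if it takes over 64 s, if anything falls off the work surface, if the arm or the gripper's body presses on something with over 40 N, if the wrist force passes 120 N, or if a joint passes its speed limit or range.

## Working session

There is one attempt and no reset: what is moved stays moved. The work goes in short steps, each a Python script; the robot and the scene stay as the last script left them, time stands still between calls to the robot, and variables do not carry over. Pictures are saved under pics/ and viewed, at most 10 in all, crops included, and the job is handed in when it is done.

```bash
mkdir -p pics; python3 - <<'E'
from plant import *
import cv2,numpy as np
for n in ["scene","side"]:
    im=capture(n); cv2.imwrite(f"pics/{n}0.png",im[:,:,::-1])
    c=get_calibration(n); print(n,{k:(np.round(v,4).tolist() if k=="extrinsics" else v) for k,v in c.items()})
im=capture("wrist"); cv2.imwrite("pics/wrist0.png",im[:,:,::-1]); c=get_calibration("wrist"); print(c)
print(state())
E
```

```text
scene {'vfov': 45.28625530273036, 'cx': 317.95620097038943, 'cy': 243.75783596151925, 'extrinsics': [[0.8143, 0.3308, -0.477, -0.4374], [-0.5804, 0.4494, -0.6791, -1.347], [-0.0103, 0.8298, 0.5579, 1.187], [0.0, 0.0, 0.0, 1.0]]}
side {'vfov': 51.02869903894341, 'cx': 326.0245258701449, 'cy': 235.7956119468305, 'extrinsics': [[-0.9898, 0.0478, -0.1342, 0.2735], [-0.141, -0.4615, 0.8758, 1.3705], [-0.02, 0.8858, 0.4636, 0.8051], [0.0, 0.0, 0.0, 1.0]]}
{'vfov': 62.60907495022201, 'cx': 319.554249028847, 'cy': 243.8012489502887, 'extrinsics': array([[ 0.32611262, -0.89671237, -0.29926156,  0.10972061],
       [ 0.94532905,  0.30870947,  0.10512584,  0.57019935],
       [-0.00188276, -0.31718351,  0.94836231,  0.37319989],
       [ 0.        ,  0.        ,  0.        ,  1.        ]])}
{'clock': 0.15, 'q': array([ 1.11797795e+00,  2.76436896e-01,  1.50581368e+00, -1.11735003e-07,
        1.36073567e+00, -1.20993377e-01]), 'qvel': array([ 0.00084402, -0.00252761, -0.00321804, -0.00072599,  0.00044574,
        0.00112511]), 'effort': array([ 6.09728668e-04, -4.17142975e+01, -2.46031970e+01, -2.76569326e-04,
        7.59204500e-03, -1.01694516e-05]), 'position': array([0.18714509, 0.543276  , 0.23065718]), 'ee_rot': array([-3.14020924e+00, -1.68095389e-04,  2.80976756e+00]), 'contact_force': array([ 0.01510416,  0.22077775, -0.58356144]), 'moment': array([-0.01961444,  0.04375062, -0.01415079]), 'finger_force': 0.0, 'grip_width': 0.0851988894249883}
```

View pics/scene0.png

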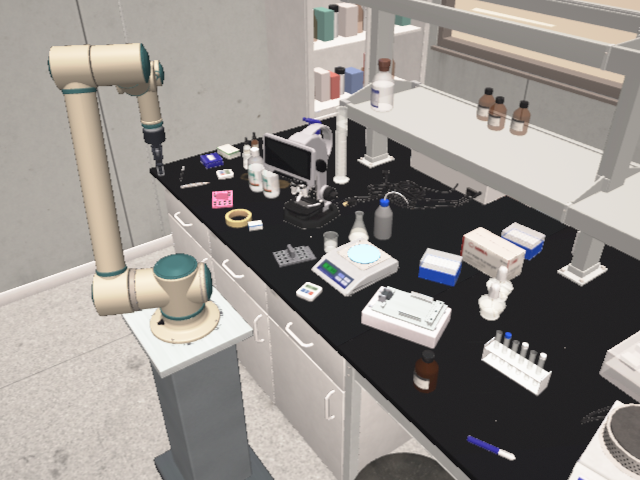

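View pics/side0.png

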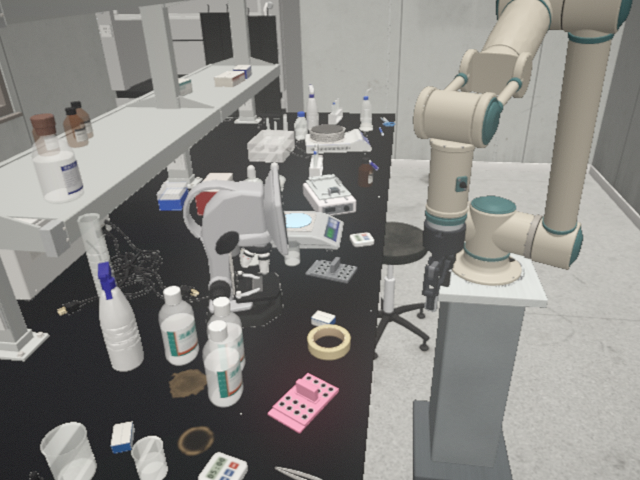

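Scene picture: grey carrier at (293,254) with rib; pink look-alike at (222,198), to be left alone; the white shaker with the grey platform at (407,312), as against the balance with a round pan at (355,264); brown bottle at (426,371). In the side view, the grey carrier is at (332,270) and the shaker at (329,195). The only grey carrier with a rib fits the description.

```bash
cat > h.py <<'E'
import numpy as np,cv2
from scipy.spatial.transform import Rotation as R
def ray(c,px):
    px=np.atleast_2d(px).astype(float); f=240/np.tan(np.radians(c["vfov"])/2)
    d=np.c_[(px[:,0]-c["cx"])/f,-(px[:,1]-c["cy"])/f,-np.ones(len(px))]
    E=np.array(c["extrinsics"]); return E[:3,3],d@E[:3,:3].T
def onplane(c,px,z):
    o,d=ray(c,px); return o+d*((z-o[2])/d[:,2])[:,None]
def proj(c,P):
    E=np.array(c["extrinsics"]); f=240/np.tan(np.radians(c["vfov"])/2)
    p=(np.atleast_2d(P)-E[:3,3])@E[:3,:3]
    return np.c_[c["cx"]-f*p[:,0]/p[:,2],c["cy"]+f*p[:,1]/p[:,2]]
def tri(obs):
    A=np.zeros((3,3));b=np.zeros(3)
    for c,px in obs:
        o,d=ray(c,px);d=d[0]/np.linalg.norm(d[0]);M=np.eye(3)-np.outer(d,d);A+=M;b+=M@o
    return np.linalg.solve(A,b)
E
python3 - <<'E'
from plant import *
from h import *
s=get_calibration("scene");d=get_calibration("side")
print("carrier",onplane(s,[293,254],.01),onplane(d,[332,270],.01))
print("shaker corners",onplane(s,[[362,318],[372,287],[450,320],[431,342]],.06).round(3).tolist(), onplane(d,[329,195],.07))
print("bottle",onplane(s,[426,388],0),"bal",onplane(s,[355,270],.03),"beaker",onplane(s,[331,250],0))
w=get_calibration("wrist"); E=w["extrinsics"]; st=state(); T=R.from_euler("xyz",st["ee_rot"]).as_matrix()
print("cam in tool",T.T@(E[:3,3]-st["position"]),T.T@E[:3,:3])
a=cv2.imread("pics/scene0.png")
cv2.imwrite("pics/crop.png",np.vstack([cv2.resize(a[225:305,250:410],(800,400),interpolation=2)[:300],cv2.resize(a[270:360,340:500],(534,300),interpolation=2).__class__(0) if 0 else cv2.copyMakeBorder(cv2.resize(a[275:360,350:460],(388,300),interpolation=2),0,0,0,412,0)]))
for z in(.3,):
  for p in ([.45,.2,z],[.6,-.1,z]):
    print(p,ik(p,[np.pi,0,0]),ik(p,[np.pi,0,np.pi/2]))
E
```

```text
carrier [[0.45898311 0.08513293 0.01      ]] [[0.4542615  0.08691508 0.01      ]]
shaker corners [[0.403, -0.371, 0.06], [0.522, -0.275, 0.06], [0.605, -0.529, 0.06], [0.495, -0.563, 0.06]] [[ 0.52148318 -0.34429395  0.07      ]]
bottle [[ 0.40813245 -0.639884    0.        ]] bal [[ 0.56038713 -0.14187302  0.03      ]] beaker [[0.592077   0.03656206 0.        ]]
cam in tool [ 8.19956735e-02  3.49817282e-05 -1.42529110e-01] [[-3.64282792e-04  9.48310816e-01  3.17342816e-01]
 [ 9.99999809e-01  1.87006840e-04  5.89085693e-04]
 [ 4.99291057e-04  3.17342970e-01 -9.48310703e-01]]
[0.45, 0.2, 0.3] [ 2.76823554e-01  1.16970794e-01  1.54308563e+00 -4.44089210e-16
  1.48153623e+00  1.84761988e+00] [ 2.76823554e-01  1.16970794e-01  1.54308563e+00 -4.44089210e-16
  1.48153623e+00  2.76823554e-01]
[0.6, -0.1, 0.3] [-2.79490564e-01  2.98848091e-01  1.30453871e+00 -4.44089210e-16
  1.53820585e+00  1.29130576e+00] [-0.27949056  0.29884809  1.30453871  0.          1.53820585 -0.27949056]
```

View pics/crop.png

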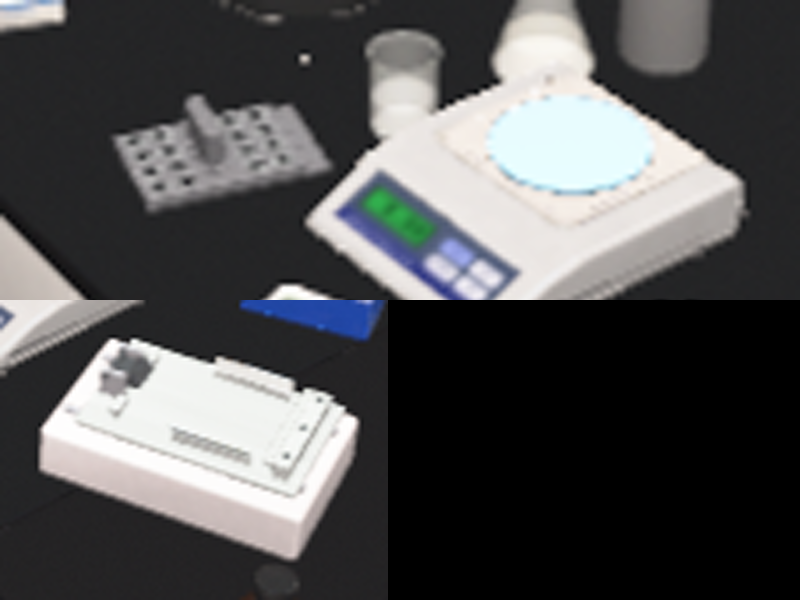

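Upper crop: the grey carrier with its rib at (205,130), tongue (thin, hole-free end) at lower right (315,160). Lower crop: the shaker with the catch mechanism at the left (125,370) and the lip at the right (305,430); it fits, as the other white box is a balance.

```bash
python3 - <<'E'
from plant import *
from h import *
s=get_calibration("scene");d=get_calibration("side")
print("microscope base",onplane(s,[[285,212],[310,225],[340,212]],0).round(2).tolist())
print("monitor corner",tri([(s,[264,136]),(d,[272,167])]).round(2), tri([(s,[314,180]),(d,[288,250])]).round(2))
print("bottles",onplane(s,[[270,196],[238,225]],0).round(2).tolist(),"posts",onplane(s,[[376,165],[582,275]],0).round(2).tolist(),"shelf edge z.4",onplane(s,[[340,105],[600,212]],.45).round(2).tolist())
th=np.radians(-35);psi=th+np.pi/2;tx=np.array([np.cos(psi),np.sin(psi),0])
C=np.array([.456,.086,0])
for k in(.058,-.04):
    p=C+k*tx;p[2]=.22;print(p,ik(p,[np.pi,0,psi]))
E
```

```text
microscope base [[0.6, 0.36, 0.0], [0.63, 0.22, -0.0], [0.78, 0.23, 0.0]]
monitor corner [0.53 0.32 0.39] [0.59 0.21 0.17]
bottles [[0.62, 0.51, 0.0], [0.4, 0.39, 0.0]] posts [[1.17, 0.47, 0.0], [1.19, -0.59, 0.0]] shelf edge z.4 [[0.77, 0.23, 0.45], [0.84, -0.75, 0.45]]
[0.48926743 0.13351082 0.22      ] [ 1.29121198e-01  1.80726395e-01  1.66318174e+00 -4.44089210e-16
  1.29768451e+00  7.39986437e-01]
[0.43305694 0.05323392 0.22      ] [-3.74249651e-02  7.22815262e-02  1.79386346e+00 -4.44089210e-16
  1.27544767e+00  5.73440273e-01]
```

```bash
python3 - <<'E'
from plant import *
from h import *
import pickle
q=ik([.33,.18,.25],[np.pi,0,np.arctan2(.18,.33)+np.pi/2]); print(q); move_joints(q)
th=np.radians(-35);psi=th+np.pi/2;tx=np.array([np.cos(psi),np.sin(psi),0])
C=np.array([.456,.086,0]);D=[]
for i,k in enumerate((-.04,.058)):
    p=C+k*tx;p[2]=.22;move_pose(p,[np.pi,0,psi]);pause(.3)
    c=get_calibration("wrist");im=capture("wrist");D.append((c,im));cv2.imwrite(f"pics/w{i}.png",im[:,:,::-1])
pickle.dump(D,open("car.pkl","wb"));print(state()["clock"],state()["contact_force"])
cv2.imwrite("pics/w01.png",np.hstack([cv2.resize(x[1][:,:,::-1],(400,300)) for x in D]))
E
```

```text
[ 0.31365735 -0.0446882   1.8368189   0.          1.34946195 -0.18568937]
3.525 [0.27410445 0.4290137  0.00715605]
```

View pics/w01.png

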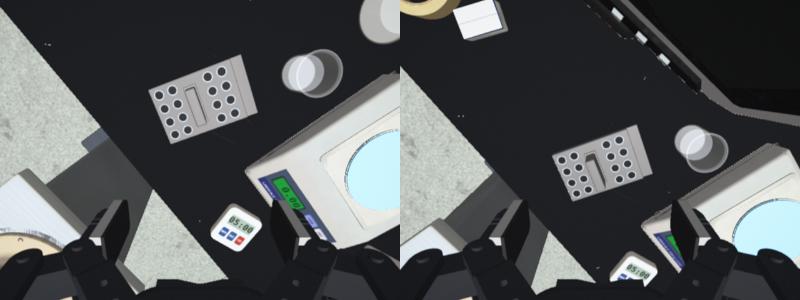

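View pair: grey carrier at about (325,157) in the first (full-size pixels) and (320,259) in the second, tongue to the right, timer and balance below it, beaker to its right.

```bash
python3 - <<'E'
from h import *
import pickle
D=pickle.load(open("car.pkl","rb"));out=[];C=[]
for (c,im),(u,v) in zip(D,[(325,157),(320,259)]):
    g=im.max(2);m=(g>75).astype(np.uint8)
    m=cv2.morphologyEx(m,cv2.MORPH_CLOSE,np.ones((9,9)))
    n,l=cv2.connectedComponents(m);k=(l==l[v,u-40 if l[v,u]==0 else u]).astype(np.uint8)
    ct=max(cv2.findContours(k,0,1)[0],key=cv2.contourArea);ct=cv2.convexHull(ct)
    b=cv2.boxPoints(cv2.minAreaRect(ct));q=cv2.approxPolyDP(ct,4,True)[:,0]
    print(cv2.contourArea(ct),"box",b.round(1).tolist(),"poly",q.tolist());C.append(b)
    for z in(0,.01):
        P=onplane(c,b,z)[:,:2];e=np.roll(P,-1,0)-P
        print(z,P.round(4).tolist(),"len",np.linalg.norm(e,axis=1).round(4),"ang",np.degrees(np.arctan2(e[:,1],e[:,0])).round(1),"mid",P.mean(0).round(4))
    x0,y0=u-100,v-85;out.append(cv2.resize(im[y0:y0+170,x0:x0+200,::-1],(700,595),interpolation=cv2.INTER_CUBIC)[:,:])
    print("crop origin",x0,y0)
cv2.imwrite("pics/cz.png",np.hstack([cv2.resize(o,(400,340),interpolation=cv2.INTER_AREA) for o in out]))
E
```

```text
14947.5 box [[236.0, 143.39999389648438], [384.79998779296875, 86.0], [420.20001220703125, 177.60000610351562], [271.29998779296875, 235.0]] poly [[385, 87], [412, 179], [273, 230], [237, 144]]
0 [[0.4026, 0.1419], [0.5369, 0.1063], [0.5222, 0.0212], [0.3768, 0.0554]] len [0.139  0.0864 0.1494 0.0902] ang [-14.8 -99.8 166.8  73.4] mid [0.4596 0.0812]
0.01 [[0.4047, 0.1413], [0.5353, 0.1068], [0.521, 0.024], [0.3796, 0.0572]] len [0.1351 0.084  0.1452 0.0877] ang [-14.8 -99.8 166.8  73.4] mid [0.4602 0.0823]
crop origin 225 72
11820.5 box [[241.89999389648438, 247.89999389648438], [378.29998779296875, 198.0], [407.6000061035156, 278.1000061035156], [271.20001220703125, 328.0]] poly [[378, 199], [403, 278], [275, 321], [243, 249]]
0 [[0.4015, 0.1403], [0.5364, 0.1057], [0.5168, 0.0202], [0.3711, 0.0535]] len [0.1393 0.0877 0.1495 0.092 ] ang [ -14.4 -102.9  167.1   70.7] mid [0.4564 0.0799]
0.01 [[0.4051, 0.1419], [0.5364, 0.1083], [0.5173, 0.0251], [0.3756, 0.0575]] len [0.1355 0.0853 0.1454 0.0894] ang [ -14.4 -102.9  167.1   70.7] mid [0.4586 0.0832]
crop origin 220 174
```

View pics/cz.png

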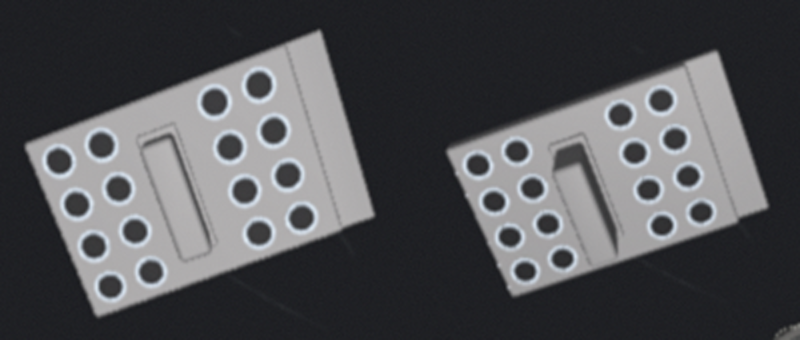

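Crops (2x): left view rib top corners (142,148),(170,136),(211,250),(187,260); right view (153,170),(183,158),(217,252),(188,265) after subtracting 400. Tongue is the hole-free strip at the right.

```bash
python3 - <<'E'
from h import *
import pickle
D=pickle.load(open("car.pkl","rb"));c0,c1=D[0][0],D[1][0]
a=np.array([(142,148),(170,136),(211,250),(187,260)])/2+[225,72]
b=np.array([(153,170),(183,158),(217,252),(188,265)])/2+[220,174]
T=np.array([tri([(c0,x),(c1,y)]) for x,y in zip(a,b)]);print("rib top",T.round(4).tolist(),T.mean(0).round(4))
m=tri([(c0,a.mean(0)),(c1,b.mean(0))]);print("rib mid",m.round(4))
for n,x,y,z in [("front L",(237,144),(243,249),.01),("front R",(273,230),(275,321),.01),("tong L",(385,87),(378,199),.005),("tong R",(412,179),(403,278),.005)]:
    print(n,tri([(c0,x),(c1,y)]).round(4),onplane(c0,x,z)[0].round(4),onplane(c1,y,z)[0].round(4))
for c,f in((c0,a),(c1,b)):
    P=onplane(c,f,.042);e=(P[2]+P[3]-P[0]-P[1])/2;print("rib z.042",P.mean(0).round(4),np.linalg.norm(e).round(4),"x-axis yaw",np.degrees(np.arctan2(e[1],e[0]))+90)
for c,f in((c0,[(237,144),(273,230),(385,87),(412,179)]),(c1,[(243,249),(275,321),(378,199),(403,278)])):
    P=np.r_[onplane(c,f[:2],.01),onplane(c,f[2:],.005)];e=P[2]+P[3]-P[0]-P[1]
    print("ctr",P.mean(0).round(4),"yaw",np.degrees(np.arctan2(e[1],e[0])).round(2),"L",np.linalg.norm(e)/2,"W",np.linalg.norm(P[0]-P[1]),np.linalg.norm(P[2]-P[3]))
E
```

```text
rib top [[0.4486, 0.1108, 0.0383], [0.4611, 0.1074, 0.0353], [0.4475, 0.0598, 0.0334], [0.4365, 0.0645, 0.0417]] [0.4484 0.0856 0.0372]
rib mid [0.4485 0.0861 0.0372]
front L [0.4051 0.1404 0.0095] [0.4051 0.1404 0.01  ] [0.4053 0.1404 0.01  ]
front R [0.3823 0.0598 0.006 ] [0.3838 0.0603 0.01  ] [0.3836 0.0617 0.01  ]
tong L [0.5359 0.1059 0.0038] [0.5358 0.1058 0.005 ] [0.5357 0.1063 0.005 ]
tong R [0.514  0.0272 0.0095] [0.5148 0.0258 0.005 ] [0.5134 0.0253 0.005 ]
rib z.042 [0.4491 0.0859 0.042 ] 0.0485 x-axis yaw -14.163288499266685
rib z.042 [0.4494 0.0875 0.042 ] 0.0479 x-axis yaw -16.819397379987436
ctr [0.4599 0.083  0.0075] yaw -14.79 L 0.13546525327413905 W 0.08292215580139499 0.08273441768641464
ctr [0.4595 0.0834 0.0075] yaw -15.16 L 0.13486074174984305 W 0.08168843941446659 0.08395080180755989
```

```bash
python3 - <<'E'
from plant import *
from h import *
import pickle
psi=np.radians(25);tx=np.array([np.cos(psi),np.sin(psi),0])
C=np.array([.515,-.44,0]);D=[]
for i,k in enumerate((.05,-.06)):
    p=C+k*tx;p[2]=.25;move_pose(p,[np.pi,0,psi]);pause(.3)
    c=get_calibration("wrist");im=capture("wrist");D.append((c,im))
pickle.dump(D,open("sh.pkl","wb"));print(state()["clock"])
cv2.imwrite("pics/s01.png",np.hstack([x[1][:,120:520,::-1] for x in D])) 
E
```

```text
6.75
```

View pics/s01.png

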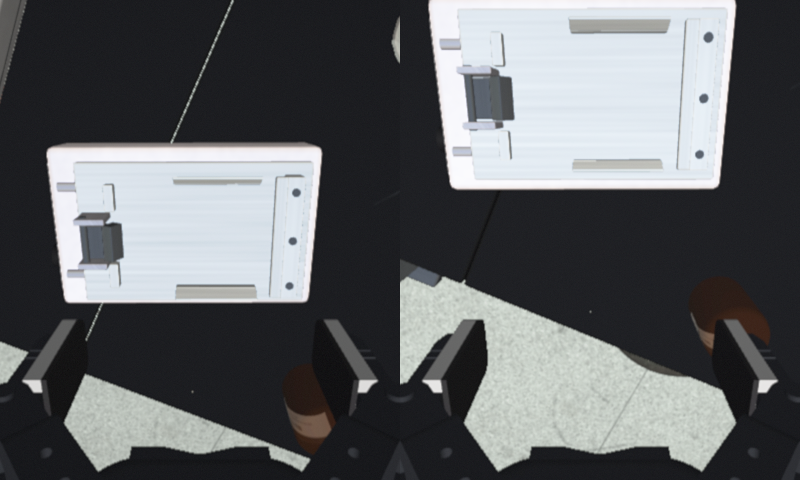

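Left view (full columns = col+120): housing top corners about (48,148),(321,147),(307,300),(66,303); lip strip with its front edge at col ~275→270; catch tip edge at (122,222–262); front-wall blocks' inner edges at (114,185–208) and (119,263–285); guides at rows ~182 and ~287. Right view: lip front edge at col ~684→678, catch tip at (513,78–118). Refining with an enlargement.

```bash
python3 - <<'E'
from h import *
import pickle
D=pickle.load(open("sh.pkl","rb"))
A=D[0][1][140:306,160:450,::-1];B=D[1][1][0:195,145:460,::-1]
a=cv2.resize(A,None,fx=1.75,fy=1.75,interpolation=cv2.INTER_CUBIC);b=cv2.resize(B,None,fx=1.55,fy=1.55,interpolation=cv2.INTER_CUBIC)
w=max(a.shape[1],b.shape[1]);f=lambda x:cv2.copyMakeBorder(x,0,0,0,w-x.shape[1],0)
# numeric edges
for (c,im),rows,rng in((D[0],[195,215,235,255,275],(170,450)),(D[1],[40,70,100,130,160],(150,470))):
    for r in rows:
        g=cv2.GaussianBlur(im,(3,3),0).max(2).astype(float)[r-3:r+4].mean(0);d=np.gradient(g)
        pk=[(i,int(d[i])) for i in range(*rng) if abs(d[i])>5 and abs(d[i])==abs(d[i-2:i+3]).max()]
        print(r,pk)
y=np.vstack([f(a),f(b)]);print(y.shape);cv2.imwrite("pics/sz.png",y)
E
```

```text
195 [(171, 63), (195, -5), (232, -37), (235, 36), (396, 25), (412, -27), (420, 25), (431, 8), (438, -70)]
215 [(173, 61), (198, -24), (229, 40), (392, -23), (395, 25), (430, 7), (436, -72)]
235 [(176, 62), (200, -53), (205, -8), (208, 10), (231, -7), (242, 54), (391, -24), (394, 23), (409, -8), (415, 8), (428, 7), (434, -73)]
255 [(178, 61), (202, -53), (207, -9), (210, 10), (233, -8), (243, 49), (390, -23), (393, 20), (426, 6), (432, -71)]
275 [(181, 62), (187, -14), (204, 9), (238, -34), (241, 30), (389, -23), (425, 6), (430, -70)]
40 [(152, 61), (159, -13), (180, 9), (221, -39), (403, -26), (406, 22), (424, -29), (432, 27), (445, 7), (452, -67)]
70 [(155, 58), (176, -9), (210, -31), (218, 29), (401, -26), (404, 23), (443, 6), (450, -68)]
100 [(159, 64), (186, -52), (192, -9), (195, 11), (221, -8), (233, 54), (399, -25), (402, 25), (419, -38), (427, 31), (440, 6), (447, -72)]
130 [(163, 63), (189, -11), (197, 6), (215, -7), (223, 6), (227, -13), (230, 15), (400, 25), (437, 5), (444, -74)]
160 [(166, 61), (191, -5), (192, -5), (229, -11), (232, 11), (293, -10), (381, 12), (396, -23), (416, -9), (422, 8), (441, -72)]
(592, 508, 3)
```

View pics/sz.png

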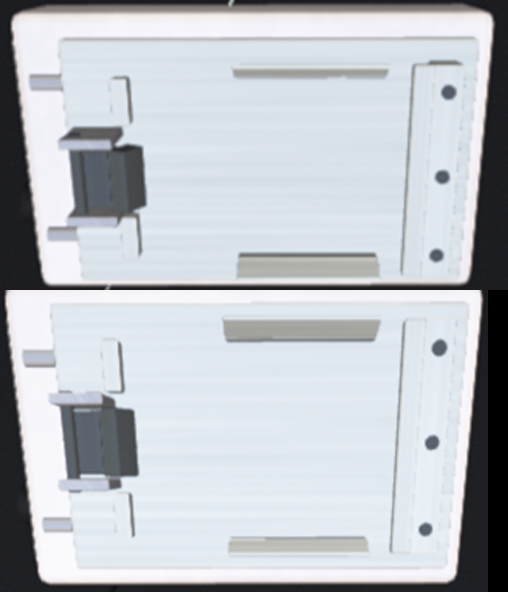

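```bash
python3 - <<'E'
from h import *
import pickle
D=pickle.load(open("sh.pkl","rb"));cs=[d[0] for d in D]
fa=lambda p:np.array(p,float)/1.75+[160,140]; fb=lambda p:np.array([(x,y-290) for x,y in p],float)/1.55+[145,0]
def show(n,A,B,z):
    for c,p in zip(cs,(A,B)):
        if p is None: continue
        P=onplane(c,p,z);e=P[-1]-P[0];print(n,z,P[:,:2].round(4).tolist(),"mid",P.mean(0)[:2].round(4),"len",np.linalg.norm(e).round(4),"perp yaw",(np.degrees(np.arctan2(e[1],e[0]))+90).round(2))
ha=fa([(448,92),(442,177),(436,255)]);hb=fb([(439,348),(432,442),(425,529)])
print("hole tri",[tri([(cs[0],x),(cs[1],y)]).round(4).tolist() for x,y in zip(ha,hb)])
pa=fa([(121,77),(131,122)]);pb=fb([(112,340),(123,391)])  # block1 right edge
print("block tri",[tri([(cs[0],x),(cs[1],y)]).round(4).tolist() for x,y in zip(pa,pb)])
pa=fa([(62,38),(476,38)]);pb=fb([(50,304),(468,303)])
print("platform top corners tri",[tri([(cs[0],x),(cs[1],y)]).round(4).tolist() for x,y in zip(pa,pb)])
show("holes",ha,hb,.085)
show("lip",[(396.5,195),(395.3,215),(394.2,235),(393.2,255)],[(406.3,40),(404.3,70),(402.2,100),(400.2,130)],.085)
show("wall",[(235,195),(240.5,275)],[(224,40),(232,160)],.07)
show("liplow",[(392,215),(391,235),(390,255)],[(403,40),(401,70),(399,100)],.079)
show("catch tip",[(242,235),(243,255)],[(233,100)]*2,.0835)
# side guides ends (inner bottom / outer top) view A,B
show("guide L innerbot",fa([(238,77),(386,77)]),fb([(226,341),(377,341)]),.07)
show("guide R innerbot",fa([(240,253),(378,253)]),fb([(231,538),(366,538)]),.07)
# housing
show("house R",[(438,195),(436,215),(434,235),(432,255),(430,275)],[(452,40),(450,70),(447,100),(444,130),(441,160)],.06)
show("house L",[(171,195),(173,215),(176,235),(178,255),(181,275)],[(152,40),(155,70),(159,100),(163,130),(166,160)],.06)
pa=fa([(12,13),(493,11),(465,283),(43,284)]);pb=fb([(455,578),(42,583)])
print("house tri",[tri([(cs[0],x),(cs[1],y)]).round(4).tolist() for x,y in zip(pa[2:],pb)])
show("house top",pa[:2],None,.06);show("house bot",pa[2:],pb,.06)
E
```

```text
hole tri [[0.6118, -0.478, 0.0856], [0.5757, -0.4947, 0.0869], [0.5395, -0.5118, 0.0862]]
block tri [[0.5531, -0.3408, 0.075], [0.5349, -0.3527, 0.0739]]
platform top corners tri [[0.5559, -0.3073, 0.0658], [0.6382, -0.4832, 0.0674]]
holes 0.085 [[0.6117, -0.4781], [0.5753, -0.4954], [0.5391, -0.5124]] mid [ 0.5754 -0.4953] len 0.0802 perp yaw -64.71
holes 0.085 [[0.6119, -0.4782], [0.576, -0.4952], [0.5395, -0.5121]] mid [ 0.5758 -0.4952] len 0.08 perp yaw -64.88
lip 0.085 [[0.6035, -0.4651], [0.5888, -0.472], [0.5736, -0.4792], [0.5579, -0.4868]] mid [ 0.5809 -0.4758] len 0.0504 perp yaw -64.54
lip 0.085 [[0.604, -0.4651], [0.5865, -0.4732], [0.5681, -0.4816], [0.549, -0.4904]] mid [ 0.5769 -0.4776] len 0.0606 perp yaw -65.27
wall 0.07 [[0.5454, -0.3479], [0.4804, -0.3782]] mid [ 0.5129 -0.3631] len 0.0717 perp yaw -64.97
wall 0.07 [[0.5507, -0.3455], [0.472, -0.382]] mid [ 0.5113 -0.3638] len 0.0868 perp yaw -65.09
liplow 0.079 [[0.5867, -0.4713], [0.5713, -0.4787], [0.5553, -0.4863]] mid [ 0.5711 -0.4787] len 0.0348 perp yaw -64.42
liplow 0.079 [[0.6044, -0.4636], [0.5865, -0.471
[... 1005 characters left out ...]
erp yaw -64.69
house L 0.06 [[0.5196, -0.2973], [0.5035, -0.3044], [0.4873, -0.3126], [0.4701, -0.3202], [0.4527, -0.3289]] mid [ 0.4866 -0.3127] len 0.0739 perp yaw -64.73
house L 0.06 [[0.5281, -0.2935], [0.5089, -0.3019], [0.4893, -0.3114], [0.4687, -0.3213], [0.4469, -0.331]] mid [ 0.4884 -0.3118] len 0.0894 perp yaw -65.21
house tri [[0.5236, -0.5462, 0.059], [0.4224, -0.3402, 0.0507]]
house top 0.06 [[0.556, -0.2818], [0.6523, -0.4859]] mid [ 0.6042 -0.3838] len 0.2258 perp yaw 25.26
house bot 0.06 [[0.5237, -0.5449], [0.4278, -0.3408]] mid [ 0.4757 -0.4428] len 0.2254 perp yaw 205.16
house bot 0.06 [[0.5239, -0.5467], [0.4258, -0.3432]] mid [ 0.4749 -0.4449] len 0.2259 perp yaw 205.75
```

```bash
cat >> h.py <<'E'
YAW=np.radians(-64.95);U=np.array([np.cos(YAW),np.sin(YAW),0]);V=np.array([-U[1],U[0],0]);P0=np.array([.5430,-.4262,.07])
ZG=.015
def tcp(xs,zs,t,ys=0.,yaw=YAW):
    "TCP pose with the carrier's lower tongue edge at seat (xs,ys,zs), front up by t"
    Rc=R.from_euler("zy",[0,0]) if 0 else R.from_euler("z",yaw)*R.from_euler("y",t)
    tip=P0+xs*U+ys*V+np.array([0,0,zs])
    p=tip+Rc.apply([-.068-.012,0,ZG])
    Rt=Rc*R.from_euler("z",np.pi/2)*R.from_euler("x",np.pi)   # tool x=carrier y, y=carrier x, z down
    return p,Rt.as_euler("xyz")
E
python3 - <<'E'
from plant import *
from h import *
for t in(0,.22): print(tcp(.048,.06,t), ik(*tcp(.048,.06,t)), ik(*tcp(.07,0,t)))
psi=np.radians(75);g=np.array([.4483,.0863,0])
move_pose(g+[0,0,.11],[np.pi,0,psi]);gripper_to(.06)
print("hit",move_l(g+[0,0,.015],max_speed=.08,force_limit=4));pause(.2);s=state();print(s["position"],s["contact_force"])
gripper_to(0,grasp_force=50);s=state();print("grip",s["grip_width"],s["finger_force"],s["position"],s["contact_force"],s["ee_rot"])
move_l(g+[0,0,.05],max_speed=.06);pause(.2);s=state();print(s["grip_width"],s["contact_force"],s["moment"],s["clock"])
cv2.imwrite("pics/held.png",capture("wrist")[:,:,::-1])
E
```

```text
(array([ 0.52945091, -0.39720996,  0.145     ]), array([3.14159265, 0.        , 0.43720498])) [-7.48693158e-01  4.58350805e-01  1.43825011e+00 -4.44089210e-16
  1.24499174e+00  3.84898191e-01] [-7.60872076e-01  5.32698016e-01  1.46615018e+00 -4.44089210e-16
  1.14274446e+00  3.72719273e-01]
(array([ 0.53165334, -0.40192234,  0.16209683]), array([-2.92159265,  0.        ,  0.43720498])) [-0.79194101  0.56430946  1.22703493  0.07318756  1.55794041  0.33307865] [-0.80170534  0.63269638  1.25024471  0.07154887  1.46726361  0.31703548]
hit False
[0.44861394 0.08632321 0.01538482] [ 0.47533068  0.63895792 -0.39811265]
grip 0.012947679509374806 49.87532615661621 [0.44854308 0.08628451 0.0151825 ] [ 0.40570335 -1.01114064  1.80776643] [ 3.14109467e+00 -1.11407579e-04  1.30901743e+00]
0.013459265680674065 [-0.44170737 -0.22682589 -2.12416939] [-0.00780921  0.00910499 -0.03743718] 12.125
```

View pics/held.png

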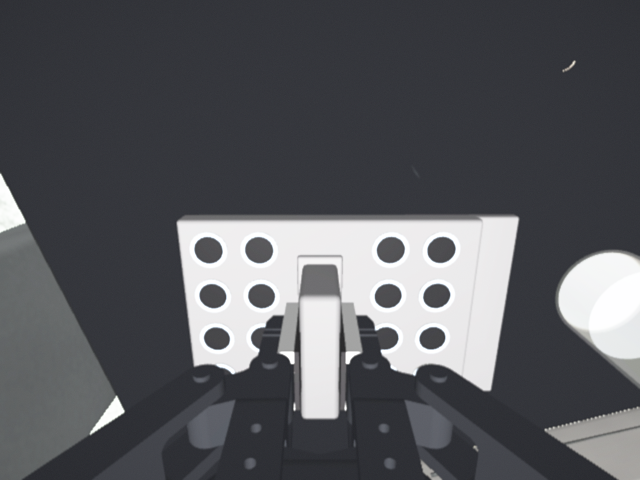

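The held view: the carrier hangs square in the grip (rib at col 320, back top edge at row 220, tongue at the right), so the lateral offset is under 0.5 mm.

```bash
python3 - <<'E'
from plant import *
from h import *
s=state();p=s["position"].copy();p[2]=.2;move_l(p,max_speed=.2)
T=.22
move_pose(*tcp(.045,.08,T));move_l(*tcp(.045,.012,T),max_speed=.08);pause(.3)
s=state();print("above",s["position"]-tcp(.045,.012,T)[0],s["ee_rot"]-tcp(.045,.012,T)[1],s["contact_force"],s["clock"])
f0=s["contact_force"]
h=move_l(*tcp(.045,-.004,T),max_speed=.012,force_limit=2.0);pause(.1)
s=state();d=s["position"]-tcp(.045,0,T)[0];print("floor",h,"z err",d,s["contact_force"]-f0,s["clock"])
E
```

```text
above [ 0.00011796 -0.00013234  0.00043667] [-7.45052583e-04 -2.30657746e-04  2.51011713e-05] [ 0.30388207 -0.17606448 -2.02986102] 16.1833
floor True z err [-7.82531901e-05  1.50490199e-04 -3.41446115e-05] [0.24485003 0.35158714 8.37643494] 17.225
```

```bash
python3 - <<'E'
from plant import *
from h import *
T=.22
move_l(*tcp(.045,.0008,T),max_speed=.02);pause(.2);f0=state()["contact_force"];print("lift",f0)
h=move_l(*tcp(.074,.0008,T),max_speed=.010,force_limit=1.5);pause(.1)
s=state();d=s["position"]-tcp(0,0,T)[0];f=s["contact_force"]-f0
print("stop",h,"xs",d@U,"ys",d@V,"z",d[2],"f u,v,z",f@U,f@V,f[2],s["clock"])
E
```

```text
lift [ 0.03918991  0.77998127 -2.17364974]
stop True xs 0.06779735009742352 ys -0.00012017647049327942 z -8.328255677397811e-05 f u,v,z 0.9611299600512604 0.39957051762725093 5.433781531879186 19.875
```

```bash
python3 - <<'E'
from plant import *
from h import *
T=.22
def rep(n,f0=np.zeros(3)):
    s=state();d=s["position"]-tcp(0,0,T)[0];f=s["contact_force"]-f0
    print(n,"xs %.4f ys %.4f z %.4f"%(d@U,d@V,d[2]),"f u %.2f v %.2f z %.2f"%(f@U,f@V,f[2]),"m",s["moment"].round(3),s["clock"]);return s["contact_force"]
rep("now")
move_l(*tcp(.0670,.0012,T),max_speed=.01);pause(.3);f0=rep("lift")
h=move_l(*tcp(.074,.0012,T),max_speed=.008,force_limit=2);rep(h,f0);pause(.1);rep("",f0)
E
```

```text
now xs 0.0678 ys -0.0001 z -0.0001 f u 0.27 v 0.77 z 3.26 m [-0.33  -0.129  0.07 ] 19.875
lift xs 0.0669 ys -0.0000 z 0.0009 f u -0.18 v 0.46 z -1.56 m [-0.174 -0.116 -0.009] 20.55
True xs 0.0678 ys -0.0002 z 0.0002 f u 0.40 v -0.49 z 1.42 m [-0.254 -0.187  0.002] 20.9667
 xs 0.0677 ys -0.0002 z 0.0001 f u 0.29 v -1.05 z 1.94 m [-0.258 -0.2   -0.004] 21.0667
```

```bash
python3 - <<'E'
from plant import *
from h import *
T=.22
def rep(n,f0=np.zeros(3)):
    s=state();d=s["position"]-tcp(0,0,T)[0];f=s["contact_force"]-f0
    print(n,"xs %.4f ys %.4f z %.4f"%(d@U,d@V,d[2]),"f u %.2f v %.2f z %.2f"%(f@U,f@V,f[2]),"m",s["moment"].round(3),s["clock"]);return s["contact_force"]
move_l(*tcp(.0668,.0012,T),max_speed=.01);pause(.2);f0=rep("lift")
for x in np.arange(.0672,.0735,.0005):
    move_l(*tcp(x,.0013,T),max_speed=.01);pause(.05);f=rep("%.4f"%x,f0)-f0
    if abs(f@U)>3 or abs(f[2])>6: break
E
```

```text
lift xs 0.0666 ys -0.0001 z 0.0008 f u 0.26 v -0.65 z -2.33 m [-0.217 -0.075 -0.043] 21.6083
0.0672 xs 0.0672 ys 0.0000 z 0.0013 f u -0.21 v 0.96 z 0.03 m [-0.13  -0.072  0.019] 21.9083
0.0677 xs 0.0677 ys -0.0000 z 0.0013 f u 0.12 v 0.18 z -0.62 m [-0.145 -0.096 -0.015] 22.2083
0.0682 xs 0.0681 ys 0.0000 z 0.0013 f u -0.37 v 0.44 z -0.82 m [-0.046 -0.064  0.016] 22.5083
0.0687 xs 0.0682 ys -0.0000 z 0.0014 f u -2.07 v 0.43 z 0.61 m [0.171 0.11  0.024] 22.8083
0.0692 xs 0.0683 ys -0.0000 z 0.0014 f u -5.14 v 0.22 z 1.97 m [0.551 0.287 0.062] 23.1083
```

```bash
python3 - <<'E'
from plant import *
from h import *
s=state()
def rep(n,t,f0=np.zeros(3)):
    s=state();d=s["position"]-tcp(0,0,t)[0];f=s["contact_force"]-f0
    print(n,"xs %.4f z %.4f"%(d@U,d[2]),"f u %.2f v %.2f z %.2f"%(f@U,f@V,f[2]),"m",s["moment"].round(3),"%.2f"%s["clock"]);return s["contact_force"]
t=.22;move_l(*tcp(.0678,.0010,t),max_speed=.01);pause(.2);f0=rep("start",t)
for t in list(np.arange(.20,.139,-.02))+list(np.arange(.125,.019,-.015)):
    move_l(*tcp(.0688-.005*np.sin(t),.0008,t),max_speed=.02);f=rep("%.3f"%t,t,f0)-f0
    if np.linalg.norm(f)>12: print("high");break
E
```

```text
start xs 0.0681 z 0.0010 f u -2.00 v -0.33 z -1.45 m [0.166 0.115 0.046] 23.60
0.200 xs 0.0682 z 0.0008 f u 1.55 v 0.91 z -0.63 m [ 0.035 -0.03  -0.046] 23.85
0.180 xs 0.0683 z 0.0009 f u 0.86 v 0.18 z -1.47 m [ 0.036 -0.009  0.016] 24.10
0.160 xs 0.0684 z 0.0009 f u -0.07 v 1.57 z -0.92 m [0.067 0.03  0.006] 24.35
0.140 xs 0.0685 z 0.0009 f u 1.37 v 0.17 z -0.92 m [ 0.031 -0.024  0.029] 24.60
0.125 xs 0.0686 z 0.0011 f u 2.54 v 0.36 z 0.32 m [ 0.037 -0.021  0.031] 24.85
0.110 xs 0.0687 z 0.0012 f u 2.10 v 0.16 z 1.24 m [ 0.023  0.051 -0.042] 25.10
0.095 xs 0.0687 z 0.0011 f u 1.62 v 0.09 z 2.06 m [-0.006 -0.017  0.056] 25.35
0.080 xs 0.0687 z 0.0006 f u 3.78 v -0.32 z -0.25 m [-0.211 -0.166  0.061] 25.60
0.065 xs 0.0688 z 0.0005 f u 3.83 v 1.80 z -1.67 m [-0.318 -0.157  0.04 ] 25.85
0.050 xs 0.0689 z 0.0006 f u 4.58 v 0.01 z -1.50 m [-0.388 -0.235  0.039] 26.10
0.035 xs 0.0689 z 0.0007 f u 4.01 v 0.22 z -0.84 m [-0.454 -0.182  0.035] 26.35
0.020 xs 0.0689 z 0.0003 f u 4.90 v 1.06 z -4.57 m [-0.629 -0.361 -0.007] 26.60
```

```bash
python3 - <<'E'
from plant import *
from h import *
def rep(n,t,f0=np.zeros(3)):
    s=state();d=s["position"]-tcp(0,0,t)[0];f=s["contact_force"]-f0
    print(n,"xs %.4f z %.4f"%(d@U,d[2]),"f u %.2f v %.2f z %.2f"%(f@U,f@V,f[2]),"m",s["moment"].round(3),"rotx %.4f"%s["ee_rot"][0],"g %.4f"%s["grip_width"],"%.2f"%s["clock"]);return s["contact_force"]
pause(.2);f0=np.array([0,0,-2.0]);rep("now",.02,f0)
for t,z in((.013,.0006),(.006,.0005),(0,.0004),(0,.0001)):
    move_l(*tcp(.0688,z,t),max_speed=.01);pause(.15);f=rep("%.3f"%t,t,f0)-f0
    if np.linalg.norm(f)>12: print("high");break
cv2.imwrite("pics/near.png",capture("wrist")[:,:,::-1])
E
```

```text
now xs 0.0689 z 0.0004 f u 2.90 v 0.88 z -6.37 m [-0.593 -0.415  0.033] rotx -3.1214 g 0.0131 26.80
0.013 xs 0.0688 z 0.0004 f u 2.75 v -0.29 z -4.53 m [-0.581 -0.299  0.019] rotx -3.1285 g 0.0132 27.20
0.006 xs 0.0683 z 0.0005 f u 0.13 v 0.07 z -2.82 m [-0.248 -0.087  0.016] rotx -3.1346 g 0.0132 27.60
0.000 xs 0.0687 z 0.0007 f u 0.06 v -0.95 z -1.69 m [-0.024  0.045  0.009] rotx 3.1415 g 0.0133 28.00
0.000 xs 0.0689 z 0.0003 f u -0.70 v 0.05 z 0.42 m [-0.03   0.01  -0.016] rotx 3.1414 g 0.0132 28.40
```

View pics/near.png

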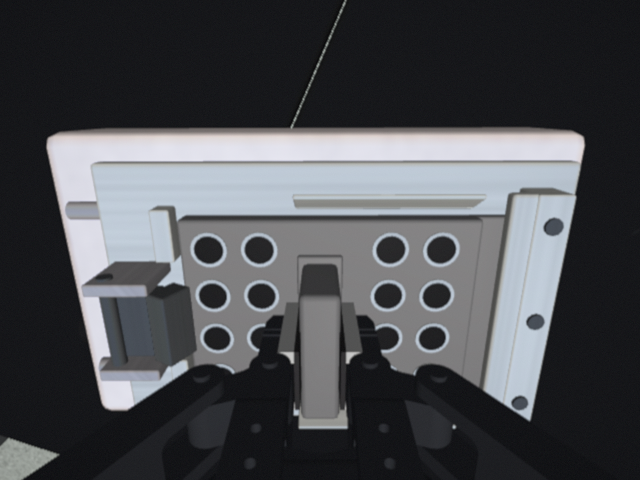

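The wrist view shows the carrier flat in the seat, tongue under the lip strip (col ~505), catch nose over the front edge (190,310). The forward force vanished as the catch snapped. A light press, then release and a check.

```bash
python3 - <<'E'
from plant import *
from h import *
h=move_l(*tcp(.0688,-.0015,0),max_speed=.006,force_limit=3);s=state();print(h,s["position"]-tcp(.0688,0,0)[0],s["contact_force"])
gripper_to(.04);pause(.2);s=state();print(s["grip_width"],s["finger_force"],s["contact_force"],s["position"]-tcp(.0688,0,0)[0])
p,r=tcp(.0688,.1,0);print(move_l(p,max_speed=.08,force_limit=6))
p,r=tcp(.0688,.17,0);move_l(p-.02*U-.03*V,max_speed=.15);pause(.3);c=get_calibration("wrist");im=capture("wrist")
import pickle;pickle.dump((c,im),open("fin.pkl","wb"));print(state()["clock"])
y=cv2.resize(im[:,:,::-1],(800,600));cv2.imwrite("pics/fin.png",y)
E
```

```text
True [8.25394980e-05 3.86054544e-06 2.14686094e-04] [-1.19379661  0.27659133  4.97059072]
0.0399628152566336 0.0 [ 0.2694374  -0.46483184  0.29644107] [-0.00084017  0.00095433 -0.00155024]
False
31.675
```

View pics/fin.png

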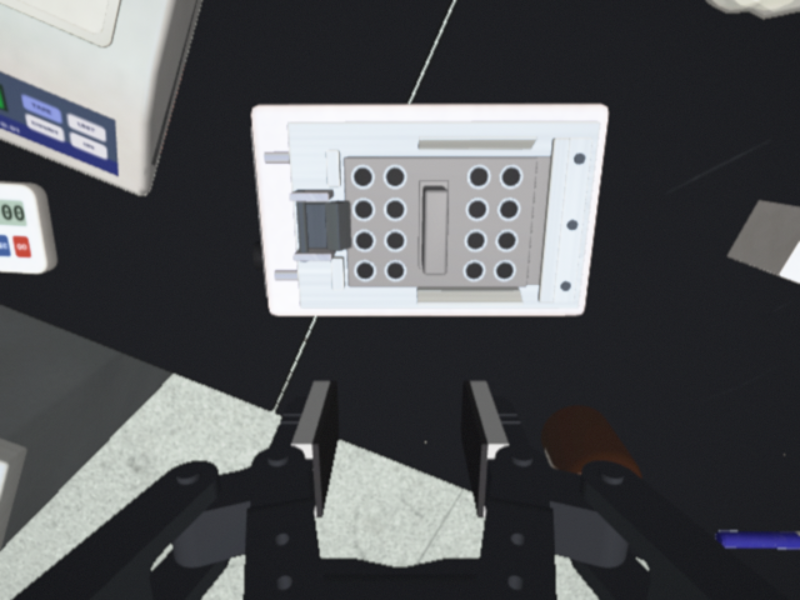

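```bash
python3 - <<'E'
from h import *
import pickle
c,im=pickle.load(open("fin.pkl","rb"))
g=im.max(2).astype(int)
for r in(170,184,195,136,215): print(r,g[r,262:296].tolist())
f=lambda px,z:((onplane(c,px,z)[0]-P0)@U).round(4)
print("tip",[f([x,180],.0835) for x in(278,280,282)],"front top",f([276,136],.08),f([278,222],.08))
print("level: hole z",[(onplane(c,np.array(p)*.8,.08)[0]-P0).round(4).tolist() for p in((363,177),(365,271),(511,177),(505,271))])
E
```

```text
170 [100, 100, 100, 100, 100, 102, 104, 104, 97, 84, 79, 79, 83, 79, 79, 78, 78, 84, 124, 178, 226, 236, 183, 98, 60, 59, 60, 60, 61, 61, 62, 61, 60, 58]
184 [101, 100, 100, 101, 101, 101, 101, 105, 107, 88, 80, 79, 79, 80, 79, 78, 78, 79, 109, 163, 176, 177, 176, 180, 188, 209, 225, 227, 226, 224, 225, 226, 218, 200]
195 [96, 99, 100, 99, 99, 101, 102, 103, 105, 98, 86, 82, 81, 82, 79, 79, 80, 78, 90, 135, 184, 226, 230, 169, 89, 57, 57, 59, 58, 59, 59, 60, 58, 57]
136 [242, 245, 245, 244, 244, 244, 245, 246, 236, 171, 175, 240, 242, 184, 166, 177, 178, 179, 179, 190, 223, 234, 207, 144, 87, 61, 58, 59, 59, 60, 62, 76, 109, 168]
215 [247, 247, 246, 240, 245, 246, 245, 245, 244, 244, 246, 242, 195, 185, 240, 237, 185, 168, 173, 173, 179, 216, 232, 162, 79, 55, 58, 58, 58, 59, 57, 58, 56, 58]
tip [np.float64(-0.0653), np.float64(-0.0637), np.float64(-0.0622)] front top -0.0661 -0.0669
level: hole z [[0.0031, 0.0622, 0.01], [-0.0516, 0.0368, 0.01], [0.0421, -0.0212, 0.01], [-0.0124, -0.047, 0.01]]
```

The catch tip is back at its rest position (about -63 mm), over the front edge at about -66.5 mm, so the catch has snapped.

```bash
python3 -c "
from plant import *
print(finish_job())"
```

```text
the job is handed in; nothing more can be done
None
```

The carrier is loaded: its tongue is hooked under the lip, it lies flat with the catch snapped over the front edge, the gripper has let go and is clear, and the job was handed in about 32 s into the 64 s limit.

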